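# Fish the cake server out of the covered tool well

### The arm

A 6-joint arm with a two-finger parallel gripper is mounted at the origin on a cart in front of the work surface, level with it; the furniture and walls round the work are solid. World frame = base frame: x ahead of the robot, y to its left, z up, the work surface at z = 0. Lengths are in m, angles in degrees, forces in N, time in s.
With the tool pointing down it reaches from about 0.375 to 0.9 m from the base axis. Payload 3.1 kg.
Tool frame: the origin (TCP) lies on the centre line of the jaws, within the pads' length; the fingertips stand 17 mm ahead of it and the grasp point (between the pads) lies 2 mm behind it; z points along the fingers, y is the line along which they close (so a half turn about z gives the same grasp; the last joint's range is limited). The gripper opens to 87 mm and grips with 3 to 60 N. Pads are 19 mm wide; open, the fingers measure 117 mm over their backs; the gripper's body (75 mm by 190 mm) begins 51 mm behind the grasp point.
Start: joints at [-86.144, 30.224, 82.088, -0, 67.689, -10.227], TCP at [0.152, -0.606, 0.24] pointing down, gripper open.
Joint ranges: [-176.69, 176.69], [-43.24, 126.21], [12.49, 139.97], [-82, 262], [0, 151.66], [-163.58, 163.58]. Speed limits (degrees/s): [159.86, 159.86, 180, 180, 180, 180].

### API

Orientations are given as a 3x3 rotation matrix whose columns are the frame's x, y, z axes.
In Python, from rig import bot, imaging, finder gives the robot as it stands. The module is installed in compiled form; this text tells all that it offers.
- The arm moves only by the tool play_rows, never from a script. Its argument "motion" is a list that holds one entry, the list of rows, each a list of 6 numbers: the shift along the tool's x, y, z in m, then the turn, a rotation vector about the tool's x, y, z in degrees. In form: [[[dx, dy, dz, wx, wy, wz], ...]]. A call has 1 to 8 rows; each row is the pose to reach, as a shift and turn from the pose commanded when the call began, along the tool's axes at that moment; what a row does not reach only later rows make up. A row lasts 1/12 s, in which the tool goes at most 41.7 mm and 7.16 degrees, less where a joint would pass 70% of its speed; a pose out of reach is approached as far as the arm can. A call with a gripper value outside its range is refused whole. "fingers" is the finger opening in m, from 0 to 0.087, set as the call begins (left out, the last holds). The fingers move at their own pace and stop on an object; the grip force is fixed at half the most. Time passes only in rows, so rows that repeat a pose let the fingers close. It gives the time, the measured TCP pose, the force, the opening and the grip force at its end, in the units of the state.
- bot.read_state(): the state, without advancing time (a new reading comes with each control period).
- imaging.capture(name): name is "scene" or "top" or "wrist"; returns a dict with "frame" (420x560x3 uint8, red, green, blue), "camera_matrix" (3x3 intrinsics, pixels), "R" (3x3) and "t" (3): a world point X has camera coordinates R X + t. Camera axes: x right, y down, z forward; pixel columns grow to the right and rows downward; lengths in m; the calibration is good to about 2 mm. A picture is of the moment at which its call begins. There is no depth.
- bot.hand_in(): hands the job in; it is judged then, once.
Trained networks look in the newest picture that a camera, given by its name, has taken for a name from the list of things; names that differ only in an ending like _2 or _b are one class to them, and where a whole thing is asked for, a point or a joint stands for the part that bears it (a point fixed in the world has none). Each returns a list of dicts, best first, with "confidence" (0 to 1); they miss things now and then, are a little off and sometimes report something else, mostly with a low value. They report only what shows in the picture. A call takes as long as a camera call.
- finder.recognise(camera, name): "at" ([x, y, z] in m, in world coordinates, good to about 4 mm: the middle of the surface that is visible of it).
- finder.outline_of(camera, name): "pixels" (420x560 bool, what is visible of it).
The state is a dict: "time_s": time; "joint_positions": joint angles; "qvel": joint speeds; "tau": joint torques, N m; "position": TCP position; "tcp_rot": TCP orientation; "force": force on the tool from outside, world axes, zero at the start; "moment": the same for the moment, N m; "opening": opening from 0.0 (shut) to 1.0 (fully open); "grasp_force": force on a finger pad.
Only numpy, scipy, OpenCV 4.12 (cv2) and the standard library are available. Lean on these libraries where they do the work, as an engineer would, in place of code of your own. Each camera call takes 0.05 s, during which the arm holds its last target. There are 200 camera calls.

### The job

The cake server has slid in under the fixed steel cover of the long tool well, and the hatch in the cover is shorter than the server: work it out slantwise through the hatch, handle first, without forcing it against the steel. Finish holding it in the gripper, level and blade flat as it lay, with the whole server at least 10 cm above the cover; the program ends while holding it, without putting it down or letting go. Leave the sugar shaker, the kitchen timer and the white pumpkin where they stand.

Things in the scene. Friction and masses are not known exactly. Their poses are not given: they have to be found in the camera images.
- tool_well: Steel tool well, a closed box fixed on a wooden plinth 8 to 60 mm high: 384 mm long (its y, which points roughly to the robot's right), 144 wide (its x), 62 high (z up). Origin: centre of the steel box's underside. Inner floor at z = 8 mm, inside 376 x 136 mm. Fixed cover z = 58 to 62 mm; its only opening, the hatch, spans x = -56 to 56, y = -15 to 145 mm.
- hatch (a point): Centre of the hatch opening, at the height of the cover's top (x = 0, y = 65 mm, z = 62 mm in the well's frame); axes as the well's.
- cake_server: Cake server, 305 x 54 x 25 mm, about 0.14 kg, loose, flat on the well's inner floor, its y (blade to handle) within 0.06 rad of the well's y, z up. Origin: mid-length, underside. Wooden handle y = 29 to 153, 24 wide, z = 3 to 23 mm; neck 12 wide; blade y = -153 to -33, 54 wide, 2 thick. The mid-handle is open under the hatch.
- blade_tip (a point): Tip of the server's blade (y = -153, z = 1 mm in the server's frame). At the start it lies under the cover, 5 to 7 cm short of the well's end wall at y = -188 mm, so the server can be slid that way.
- handle_end (a point): Far end of the server's wooden handle (y = 153, z = 13 mm in the server's frame). At the start it lies 2 to 4 cm under the cover at the well's +y end.
- sugar_shaker: Bystander: sugar shaker 44 mm in diameter, 90 mm tall, standing on the bench left of the well. Origin: centre of its underside.
- kitchen_timer: Bystander: round white wind-up kitchen timer with a red dial, 72 mm in diameter, 35 mm high, lying on the bench left of the well. Origin: centre of its underside.
- white_pumpkin: Bystander: white ornamental pumpkin 51 mm wide, 49 mm tall, on the bench behind the well. Origin: centre of its underside.

How it is judged (in metres and radians):
On the way:
1. the server is slanted through the hatch: the end of its handle is out above the cover while the tip of its blade is still under the cover (z of handle_end in the frame of tool_well above 0.075 m and z of blade_tip in the frame of tool_well below 0.058 m and y of blade_tip in the frame of tool_well below 0.145 m and contact force between cake_server and the fingers above 1 N), for 0.1 s.
At the end, for the whole second after the job is handed in: The fingers hold the server still, level and blade flat to within 0.35 rad, its tip, middle and handle end all over 162 mm above the well's underside (100 mm above the cover), not touching the well; sugar shaker, kitchen timer and white pumpkin within 20 mm of where they stood (z of each of blade_tip, handle_end, cake_server in the frame of tool_well above 0.162 m and angle between cake_server's own z axis and vertical below 0.35 rad and contact force between cake_server and the fingers above 1 N and contact force between cake_server and tool_well below 0.1 N and linear speed of cake_server below 0.03 m/s and distance of each of sugar_shaker, kitchen_timer, white_pumpkin from where it was at the start of the episode below 0.02 m); the arm keeps its last pose, push and grip.
It fails at once if the sugar shaker, the kitchen timer or the white pumpkin is shoved more than 3 cm (distance of any of sugar_shaker, kitchen_timer, white_pumpkin from where it was at the start of the episode above 0.03 m).
It fails at once if the server or the fingers are forced against the well with over 40 N (contact force between any of cake_server, the fingers and tool_well above 40 N).
It also fails if it takes over 42 s, if anything falls off the work surface, if the arm or the gripper's body presses on something with over 40 N, if the wrist force passes 120 N, or if a joint passes its speed limit or range.

## Working session

There is one attempt and no reset: what is moved stays moved. The work goes in short steps, Python scripts to look and compute and a tool call to move; the robot and the scene stay as the last step left them, time stands still between calls to the robot, and variables do not carry over. Pictures are saved under pics/ and viewed, at most 10 in all, crops included, and the job is handed in when it is done.

Besides the shell and the picture viewer there is one more tool, called after "Emit:" by a JSON object that holds its "method" and its "body", one argument or row to a line. play_rows: Moves the arm, as the interface text tells. Its arguments: {"type":"object","properties":{"motion":{"type":"array"},"fingers":{"type":"number"}},"required":["motion"]}

```bash
mkdir -p pics
python3 - <<'E'
from rig import bot, imaging, finder
import cv2, numpy as np
for c in ["scene","top","wrist"]:
    d=imaging.capture(c); cv2.imwrite(f"pics/a_{c}.png",d["frame"][:,:,::-1])
    print(c,d["camera_matrix"].round(1).tolist(),d["R"].round(4).tolist(),d["t"].round(4).tolist())
    for n in ["tool_well","hatch","cake_server","blade_tip","handle_end","sugar_shaker","kitchen_timer","white_pumpkin"]:
        try: r=finder.recognise(c,n)
        except Exception as e: r=[];print(n,e)
        print(n,[(np.round(x["at"],4).tolist(),round(x["confidence"],2)) for x in r[:2]])
s=bot.read_state();print({k:np.round(v,3).tolist() for k,v in s.items()})
a=[cv2.imread(f"pics/a_{c}.png") for c in ["scene","top"]]
E
```

```text
scene [[503.4, 0.0, 273.3], [0.0, 503.4, 209.8], [0.0, 0.0, 1.0]] [[0.2779, -0.9605, -0.0137], [-0.7426, -0.2058, -0.6373], [0.6093, 0.1873, -0.7705]] [-0.1233, 0.4364, 1.2126]
tool_well [([0.3649, -0.2234, 0.0883], 0.86), ([0.5753, -0.169, 0.0328], 0.6)]
hatch [([0.3699, -0.2259, 0.0857], 0.74)]
cake_server [([0.3889, -0.2564, 0.0801], 0.85)]
blade_tip [([0.395, -0.2565, 0.0745], 0.54)]
handle_end [([0.3939, -0.2555, 0.0802], 0.81)]
sugar_shaker [([0.4898, 0.1823, 0.0549], 0.65)]
kitchen_timer [([0.5032, 0.3254, 0.0183], 0.76)]
white_pumpkin [([0.5767, -0.1704, 0.0308], 0.66)]
top [[440.0, 0.0, 278.9], [0.0, 440.0, 201.5], [0.0, 0.0, 1.0]] [[-0.0114, -0.9999, 0.0101], [-0.9808, 0.0092, -0.1947], [0.1946, -0.0121, -0.9808]] [0.0064, 0.4979, 1.0564]
tool_well [([0.4163, -0.1668, 0.1166], 0.97)]
hatch [([0.4163, -0.1725, 0.1164], 0.89), ([0.5102, 0.3271, 0.0161], 0.24)]
cake_server [([0.3952, -0.2561, 0.083], 0.7)]
blade_tip [([0.4003, -0.2532, 0.0786], 0.92)]
handle_end [([0.3949, -0.2575, 0.0788], 0.95)]
sugar_shaker [([0.4898, 0.1843, 0.0769], 0.64), ([0.4006, -0.2544, 0.0783], 0.43)]
kitchen_timer [([0.5106, 0.3319, 0.0176], 0.72)]
white_pumpkin [([0.5765, -0.1665, 0.0308], 0.63)]
wrist [[365.0, 0.0, 285.9], [0.0, 365.0, 201.9], [0.0, 0.0, 1.0]] [[0.2427, -0.9701, 0.0002], [-0.923, -0.2308, 0.3079], [-0.2987, -0.0749, -0.9514]] [-0.6258, -0.0379, 0.3931]
tool_well []
hatch []
cake_server []
blade_tip []
handle_end []
sugar_shaker []
kitchen_timer []
white_pumpkin []
{'time_s': 1.35, 'joint_positions': [-86.142, 30.223, 82.09, 0.001, 67.69, -10.227], 'qvel': [-0.05, 0.018, 0.05, 0.069, 0.039, -0.087], 'tau': [0.0, -44.001, -17.698, 0.063, 0.05, -0.0], 'position': [0.152, -0.606, 0.24], 'tcp_rot': [[0.97, 0.243, 0.0], [0.243, -0.97, 0.0], [0.0, -0.0, -1.0]], 'force': [0.423, 0.822, -0.067], 'moment': [0.03, -0.058, -0.011], 'grasp_force': 0.0, 'opening': 0.999}
```

View pics/a_top.png

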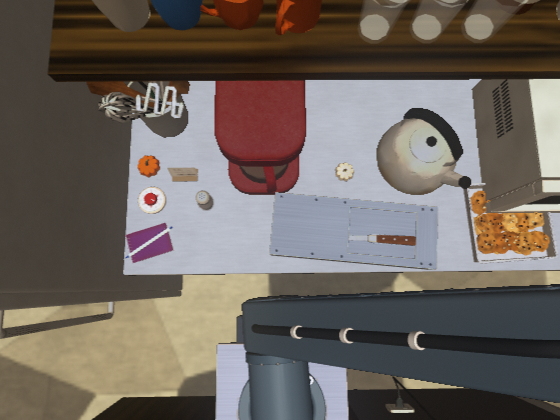

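View pics/a_scene.png

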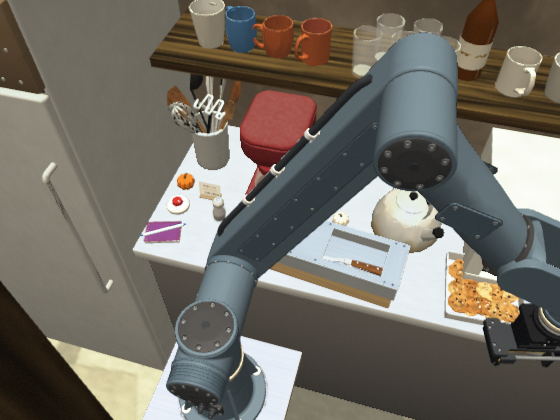

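The top view shows the well at about px (270–438, 193–268). The hatch is at (348–416, 208–258) with the wooden handle near (377–416, 240). The kettle and mixer stand behind the well, and the path from the arm's side is clear. I'll bring the wrist camera over the hatch.

Emit:
{"method": "play_rows", "body": {
  "motion": [
    [[0.03,-0.03,-0.02,0,0,-6],[0.06,-0.055,-0.03,0,0,-12],[0.09,-0.08,-0.04,0,0,-18],[0.12,-0.11,-0.04,0,0,-24],[0.15,-0.135,-0.04,0,0,-30],[0.18,-0.165,-0.04,0,0,-36],[0.2,-0.19,-0.04,0,0,-42],[0.2,-0.19,-0.04,0,0,-42]]
  ],
  "fingers": 0.05
}}

```text
time_s: 2.02
position: [0.3012, -0.3664, 0.2794]
tcp_rot: [[0.551, 0.834, -0.0], [0.834, -0.551, 0.006], [0.004, -0.004, -1.0]]
force: [-0.2, -0.2, 0.0]
opening: 0.582
grasp_force: 0.0
```

Emit:
{"method": "play_rows", "body": {
  "motion": [
    [[0.03,0,0,0,0,-5],[0.065,0,0.01,0,0,-11],[0.1,0,0.01,0,0,-17],[0.13,0,0.01,0,0,-23],[0.16,-0.002,0.01,0,0,-28],[0.183,-0.002,0.01,0,0,-29.6],[0.183,-0.002,0.01,0,0,-29.6],[0.183,-0.002,0.01,0,0,-29.6]]
  ]
}}

```text
time_s: 2.68
position: [0.4008, -0.2199, 0.2697]
tcp_rot: [[0.073, 0.997, 0.0], [0.997, -0.073, -0.001], [-0.001, 0.0, -1.0]]
force: [0.6, -1.7, -0.6]
opening: 0.577
grasp_force: 0.0
```

Run:
```python
from rig import bot, imaging, finder
import cv2, numpy as np
d=imaging.capture("wrist"); cv2.imwrite("pics/b.png",d["frame"][:,:,::-1]); np.savez("w1.npz",**d)
im=cv2.resize(d["frame"],(784,588),interpolation=cv2.INTER_CUBIC); cv2.imwrite("pics/b2.png",im[:,:,::-1])
for n in ["tool_well","hatch","cake_server","blade_tip","handle_end"]:
    r=finder.recognise("wrist",n); print(n,[(np.round(x["at"],4).tolist(),round(x["confidence"],2)) for x in r[:2]])
s=bot.read_state();print(s["time_s"],s["position"],s["tcp_rot"],s["joint_positions"])
```

```text
tool_well [([0.414, -0.1712, 0.1161], 0.7)]
hatch [([0.4129, -0.1722, 0.1163], 0.8)]
cake_server [([0.4012, -0.252, 0.0819], 0.64)]
blade_tip [([0.3956, -0.2473, 0.078], 0.66)]
handle_end [([0.3988, -0.2523, 0.0777], 0.74)]
2.9833 [ 0.3999341  -0.22128033  0.26954126] [[ 7.73509762e-02  9.97003925e-01 -2.42122625e-05]
 [ 9.97003902e-01 -7.73509796e-02 -2.14370463e-04]
 [-2.15601036e-04 -7.55795559e-06 -9.99999977e-01]] [-4.30038514e+01  1.48742710e+01  1.03097779e+02 -1.12425553e-02
  6.20205876e+01 -3.85622615e+01]
```

View pics/b2.png

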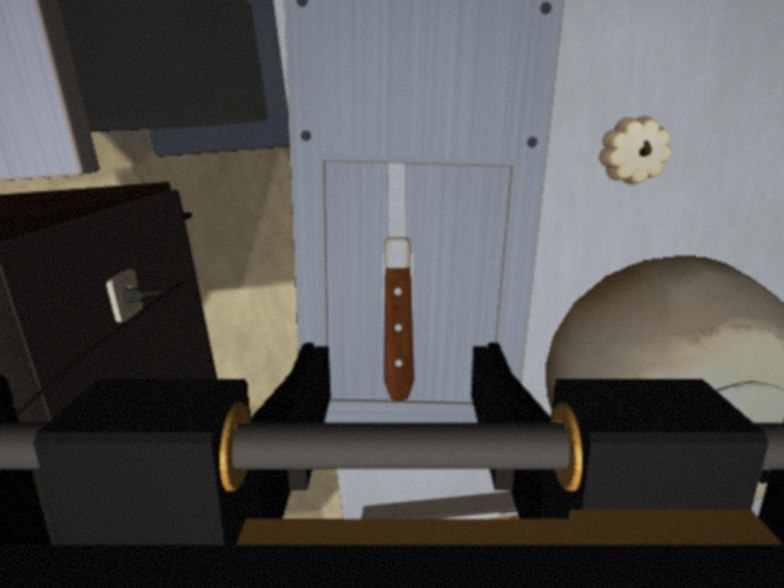

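```bash
cat > geo.py <<'E'
import numpy as np, cv2
from scipy.optimize import least_squares
def proj(d,X):
    c=X@d["R"].T+d["t"]; p=c@d["camera_matrix"].T; return p[:,:2]/p[:,2:]
def onz(d,px,z):
    r=np.linalg.inv(d["camera_matrix"])@[px[0],px[1],1]; r=d["R"].T@r; C=-d["R"].T@d["t"]
    return C+r*(z-C[2])/r[2]
def W(p,X):  # well frame->world; p=x,y,z,yaw of well y axis dev from world -y
    a=-np.pi/2+p[3]; y=np.array([np.cos(a),np.sin(a),0]); x=np.array([y[1],-y[0],0])
    X=np.atleast_2d(X); return p[:3]+X[:,:1]*x+X[:,1:2]*y+X[:,2:]*np.array([0,0,1])
def invW(p,P):
    o=W(p,[[0,0,0],[1,0,0],[0,1,0],[0,0,1]]); return (np.atleast_2d(P)-o[0])@(o[1:]-o[0]).T
E
python3 - <<'E'
from geo import *
from rig import imaging
w=dict(np.load("w1.npz")); t=imaging.capture("top"); np.savez("t1.npz",**t)
cv2.imwrite("pics/t2.png",cv2.resize(t["frame"][180:280,260:450],(760,400),interpolation=cv2.INTER_CUBIC)[:,:,::-1])
H=np.array([[56,-15,62],[-56,-15,62],[-56,145,62],[56,145,62]])/1e3
hw=np.array([[323,160],[513,166],[498,403],[328,400]])/1.4
f=lambda p:(proj(w,W(p,H))-hw).ravel()
s=least_squares(f,[0.41,-0.17,0.05,-0.07]); print(s.x,s.fun.reshape(-1,2).round(1))
E
```

```text
[ 0.41401804 -0.17687885  0.0471125  -0.0900582 ] [[ 0.1  0.6]
 [ 0.8 -1.5]
 [-2.6  0.3]
 [ 1.6  0.8]]
```

View pics/t2.png

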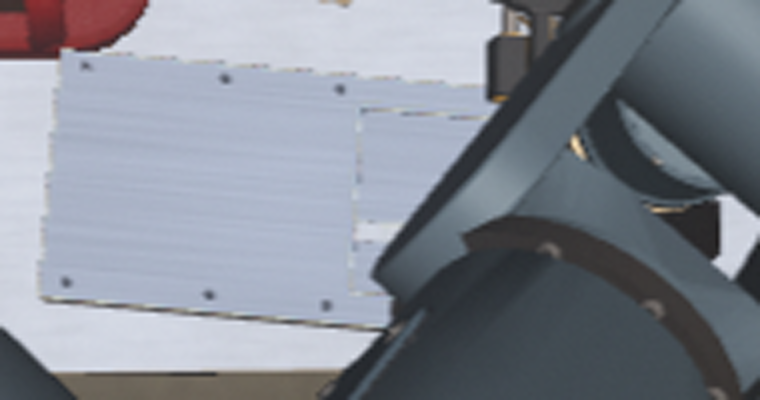

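Run:
```python
import cv2,numpy as np
a=cv2.imread("pics/a_top.png")[185:277,265:445]; a=cv2.resize(a,(720,368),interpolation=cv2.INTER_CUBIC)
w=cv2.imread("pics/b.png")[105:300,215:385]; w=cv2.resize(w,(510,585),interpolation=cv2.INTER_CUBIC)
cv2.imwrite("pics/a3.png",a); cv2.imwrite("pics/w3.png",w)
```

```text
(no output)
```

View pics/a3.png

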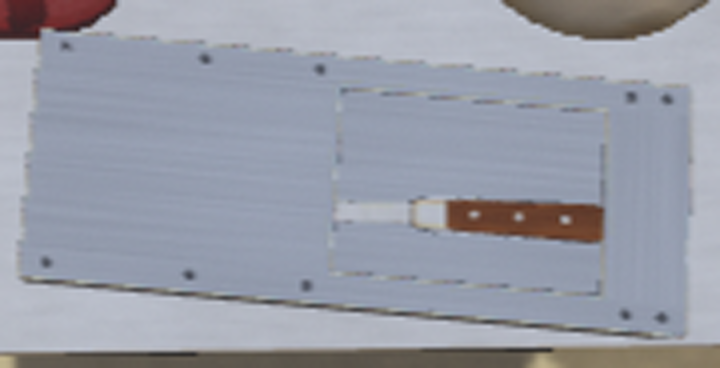

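View pics/w3.png

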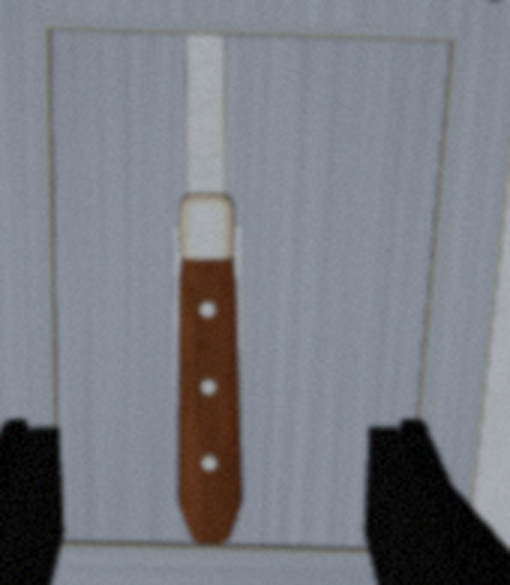

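Run:
```python
from geo import *
from rig import imaging
w=dict(np.load("w1.npz")); t=dict(np.load("t1.npz"))
H=np.array([[56,-15,62],[-56,-15,62],[-56,145,62],[56,145,62]])/1e3
O=np.array([[-72,-192,62],[-72,192,62],[72,192,62],[72,-192,62]])/1e3
hw=np.array([[48,28],[452,38],[407,548],[62,542]])/3+[215,105]
ht=np.array([[331,272],[342,90],[608,110],[602,295]])/4+[265,185]
ot=np.array([[40,30],[690,86],[685,337],[20,278]])/4+[265,185]
fw=lambda p:(proj(w,W(p,H))-hw).ravel()
ft=lambda p:np.r_[(proj(t,W(p,H))-ht).ravel(),(proj(t,W(p,O))-ot).ravel()]
for f in (fw,ft,lambda p:np.r_[fw(p),ft(p)]):
    s=least_squares(f,[0.41,-0.17,0.05,-0.07],loss="soft_l1"); print(s.x.round(4),s.fun.round(1))
p=s.x; np.save("well.npy",p)
for d,pts,nm in ((w,np.array([[206,40],[206,160],[207,193],[207,260],[207,309],[208,386],[209,462],[210,545],[181,400],[239,400]])/3+[215,105],"wrist"),(t,np.array([[340,212],[410,213],[447,215],[474,214],[518,216],[565,219],[600,222]])/4+[265,185],"top")):
    for h in (0.021,0.031): print(nm,h,(invW(p,np.array([onz(d,q,p[2]+h) for q in pts]))*1e3).round(1)[:,:2].tolist())
```

```text
[ 0.4135 -0.1773  0.0445 -0.0955] [-0.2  0.5  0.3  0.1  0.6 -0.2 -0.7 -0.4]
[ 0.4148 -0.1743  0.0519 -0.097 ] [-0.8  0.7 -0.9 -1.3  0.3 -0.5  0.6  0.9  0.5  0.7 -0.2  0.6  0.1 -0.8
  0.1 -0.5]
[ 0.4139 -0.1769  0.0454 -0.0965] [ 0.1 -0.1  1.1 -0.3  1.  -0.1 -0.6 -0.5 -0.1  1.3 -0.3 -0.4  0.5  0.3
  0.9  1.4  1.6  1.7 -0.1  1.4  0.2 -0.4  1.2  0.1]
wrist 0.021 [[12.8, -9.0], [12.0, 28.9], [11.5, 39.8], [11.0, 62.5], [10.6, 79.7], [9.7, 107.8], [8.8, 136.8], [7.7, 170.2], [19.0, 113.3], [-1.1, 112.8]]
wrist 0.031 [[12.7, -9.9], [12.0, 26.9], [11.5, 37.5], [11.0, 59.6], [10.7, 76.3], [9.8, 103.6], [8.8, 131.8], [7.8, 164.1], [18.7, 108.9], [-0.8, 108.4]]
top 0.021 [[12.4, -5.0], [9.3, 37.6], [8.6, 60.2], [6.6, 76.6], [5.5, 103.4], [4.8, 132.1], [4.8, 153.4]]
top 0.031 [[13.7, -6.6], [10.6, 35.6], [9.9, 57.9], [7.9, 74.2], [6.8, 100.8], [6.2, 129.2], [6.2, 150.3]]
```

Emit:
{"method": "play_rows", "body": {
  "motion": [
    [[-0.013,-0.001,0.02,0,0,-0.4],[-0.026,-0.002,0.045,0,0,-0.4],[-0.039,-0.002,0.07,0,0,-0.4],[-0.039,-0.002,0.07,0,0,-0.4],[-0.039,-0.002,0.07,0,0,-0.4]]
  ],
  "fingers": 0.055
}}

```text
time_s: 3.45
position: [0.3945, -0.2591, 0.1988]
tcp_rot: [[0.071, 0.998, -0.002], [0.998, -0.071, 0.003], [0.003, -0.002, -1.0]]
force: [0.6, 0.2, -1.0]
opening: 0.636
grasp_force: 0.0
```

Run:
```python
from geo import *
from rig import bot,imaging,finder
d=imaging.capture("wrist"); np.savez("w2.npz",**d)
cv2.imwrite("pics/c.png",cv2.resize(d["frame"],(784,588),interpolation=cv2.INTER_CUBIC)[:,:,::-1])
for n in ["tool_well","hatch","cake_server","handle_end"]:
    r=finder.recognise("wrist",n); print(n,[(np.round(x["at"],4).tolist(),round(x["confidence"],2)) for x in r[:2]])
s=bot.read_state();print(s["time_s"],s["position"],s["tcp_rot"].tolist(),s["opening"])
```

```text
tool_well [([0.4153, -0.2072, 0.0633], 0.93)]
hatch [([0.414, -0.2073, 0.0648], 0.93), ([0.5718, -0.1708, 0.0353], 0.25)]
cake_server [([0.3986, -0.2469, 0.0806], 0.61)]
handle_end [([0.3986, -0.2527, 0.0745], 0.68)]
3.7 [ 0.39595065 -0.25897982  0.20091868] [[0.0677284748268726, 0.9977021453631046, 0.001811859675605772], [0.9977023862387416, -0.06772522082834086, -0.001800821277408196], [-0.00167397465524536, 0.0019296636004363476, -0.9999967370982981]] 0.6326410089857735
```

View pics/c.png

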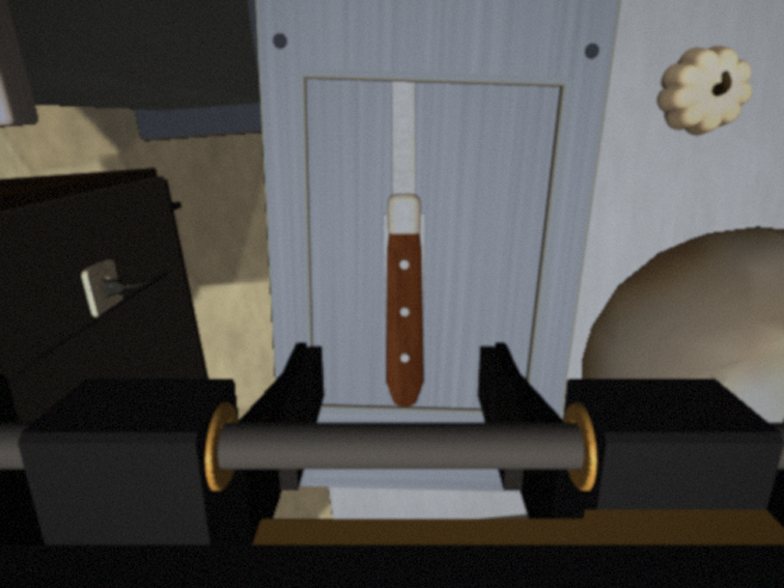

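Run:
```python
from geo import *
w=dict(np.load("w1.npz")); t=dict(np.load("t1.npz")); v=dict(np.load("w2.npz"))
H=np.array([[56,-15,62],[-56,-15,62],[-56,145,62],[56,145,62]])/1e3
O=np.array([[-72,-192,62],[-72,192,62],[72,192,62],[72,-192,62]])/1e3
hw=np.array([[48,28],[452,38],[407,548],[62,542]])/3+[215,105]
hv=np.array([[304,78],[562,86],[528,410],[313,405]])/1.4
ot=np.array([[40,30],[690,86],[685,337],[20,278]])/4+[265,185]
g=lambda d,P,q:(lambda p:(proj(d,W(p,P))-q).ravel())
fw,fv,ft=g(w,H,hw),g(v,H,hv),g(t,O,ot)
for f in (fv,ft,lambda p:np.r_[fw(p),fv(p)],lambda p:np.r_[fw(p),fv(p),ft(p)]):
    s=least_squares(f,[0.41,-0.17,0.05,-0.07],loss="soft_l1"); print(s.x.round(4),s.fun.round(1))
p=s.x; np.save("well.npy",p)
C=lambda d:-d["R"].T@d["t"]
# two-view triangulation of rivets/bolster with wrist1, wrist2
a=np.array([[207,193],[207,260],[207,309],[208,386],[209,462],[210,545]])/3+[215,105]
b=np.array([[404,193],[404,234],[404,265],[404,312],[405,358],[405,407]])/1.4
c=np.array([[410,213],[447,215],[474,214],[518,216],[565,219]])/4+[265,185]
P=lambda d:d["camera_matrix"]@np.c_[d["R"],d["t"]]
for i in range(6):
    q=[(w,a[i]),(v,b[i])]+([(t,c[i])] if i<5 else [])
    s=least_squares(lambda X:np.concatenate([(proj(d,X[None])-z).ravel() for d,z in q]),[.4,-.25,.08])
    print(s.x.round(4),(invW(p,s.x)*1e3).round(1),s.fun.round(1))
print(C(w),C(v))
```

```text
[ 0.4137 -0.1763  0.0467 -0.0959] [-0.3  0.5  0.7 -0.4 -1.3 -0.   0.5 -0. ]
[ 0.4142 -0.1732  0.0563 -0.0973] [ 0.1  0.5  0.   0.6  0.3 -0.6 -0.4 -0.4]
[ 0.4136 -0.1766  0.0462 -0.0956] [-0.5 -0.3  0.9 -0.6  1.   0.1 -0.9 -0.2 -0.2  1.   0.3  0.1 -1.6 -0.1
  0.6 -0. ]
[ 0.4137 -0.1765  0.0464 -0.0964] [-0.4 -0.5  1.1 -0.7  1.   0.1 -1.  -0.2 -0.1  0.7  0.6 -0.1 -1.5 -0.
  0.5 -0.1  1.4  1.7 -0.1  1.4  0.2 -0.3  1.   0.2]
[ 0.399  -0.2115  0.0825] [[11.2 36.3 36.1]] [-0.  -0.2  0.  -0.1  0.6  0.1]
[ 0.3976 -0.2318  0.0876] [[10.8 56.6 41.1]] [ 0.  -0.1 -0.1 -0.   0.3 -0.1]
[ 0.3966 -0.2467  0.0923] [[10.3 71.5 45.9]] [ 0.1  0.3 -0.  -0.3  0.3  0.2]
[ 0.3949 -0.2713  0.0955] [[ 9.6 96.2 49. ]] [-0.   0.3  0.1 -0.2  0.   0.2]
[ 0.3933 -0.3001  0.0909] [[  8.4 125.   44.5]] [ 0.3  0.2 -0.1 -0.1 -0.1  0.2]
[ 0.3916 -0.3253  0.0999] [[  7.7 150.2  53.5]] [ 0.1 -0.1 -0.1  0.1]
[ 0.40671087 -0.13597164  0.4158348 ] [ 0.40060352 -0.17559771  0.34515737]
```

Emit:
{"method": "play_rows", "body": {
  "motion": [
    [[0,0,0,0,0,0],[0,0,0.01,0,0,0],[0,0,0.03,0,0,0],[0,0,0.055,0,0,0],[0,0,0.08,0,0,0],[0,0,0.098,0,0,0],[0,0,0.109,0,0,0],[0,0,0.109,0,0,0]]
  ],
  "fingers": 0.042
}}

```text
time_s: 4.37
position: [0.3947, -0.258, 0.0891]
tcp_rot: [[0.068, 0.998, -0.002], [0.998, -0.068, 0.003], [0.002, -0.003, -1.0]]
force: [-0.3, -0.4, -0.2]
opening: 0.481
grasp_force: 0.0
```

Emit:
{"method": "play_rows", "body": {
  "motion": [
    [[0,0,0.002,0,0,0],[0,0,0.004,0,0,0],[0,0,0.004,0,0,0]]
  ]
}}

```text
time_s: 4.62
position: [0.3959, -0.2593, 0.0873]
tcp_rot: [[0.068, 0.998, 0.001], [0.998, -0.068, -0.001], [-0.001, 0.001, -1.0]]
force: [0.1, 0.1, 0.7]
opening: 0.482
grasp_force: 0.0
```

Emit:
{"method": "play_rows", "body": {
  "motion": [
    [[0,0,0.002,0,0,0],[0,0,0.002,0,0,0],[0,0,0.002,0,0,0]]
  ]
}}

```text
time_s: 4.87
position: [0.3956, -0.2591, 0.0849]
tcp_rot: [[0.068, 0.998, 0.001], [0.998, -0.068, -0.001], [-0.001, 0.001, -1.0]]
force: [-0.1, -0.7, -0.6]
opening: 0.481
grasp_force: 0.0
```

Emit:
{"method": "play_rows", "body": {
  "motion": [
    [[0,0,0.002,0,0,0],[0,0,0.002,0,0,0],[0,0,0.002,0,0,0]]
  ]
}}

```text
time_s: 5.12
position: [0.3954, -0.259, 0.0825]
tcp_rot: [[0.068, 0.998, -0.0], [0.998, -0.068, 0.0], [0.0, -0.0, -1.0]]
force: [0.8, -0.4, -0.4]
opening: 0.482
grasp_force: 0.0
```

Emit:
{"method": "play_rows", "body": {
  "motion": [
    [[0,0,0.0015,0,0,0],[0,0,0.0015,0,0,0],[0,0,0.0015,0,0,0]]
  ]
}}

```text
time_s: 5.37
position: [0.3953, -0.2589, 0.0809]
tcp_rot: [[0.068, 0.998, -0.0], [0.998, -0.068, 0.0], [0.0, -0.0, -1.0]]
force: [0.1, 0.6, -0.8]
opening: 0.483
grasp_force: 0.0
```

Emit:
{"method": "play_rows", "body": {
  "motion": [
    [[0,0,0.0015,0,0,0],[0,0,0.0015,0,0,0],[0,0,0.0015,0,0,0]]
  ]
}}

```text
time_s: 5.62
position: [0.3954, -0.259, 0.0794]
tcp_rot: [[0.068, 0.998, -0.0], [0.998, -0.068, 0.0], [0.0, -0.0, -1.0]]
force: [-0.3, 1.1, 0.4]
opening: 0.484
grasp_force: 0.0
```

Emit:
{"method": "play_rows", "body": {
  "motion": [
    [[0,0,0.0015,0,0,0],[0,0,0.0015,0,0,0],[0,0,0.0015,0,0,0]]
  ]
}}

```text
time_s: 5.87
position: [0.3953, -0.2589, 0.078]
tcp_rot: [[0.068, 0.998, -0.0], [0.998, -0.068, 0.0], [0.0, -0.0, -1.0]]
force: [1.1, 0.5, 0.9]
opening: 0.479
grasp_force: 0.0
```

Emit:
{"method": "play_rows", "body": {
  "motion": [
    [[0,0,0.0015,0,0,0],[0,0,0.0015,0,0,0],[0,0,0.0015,0,0,0]]
  ]
}}

```text
time_s: 6.12
position: [0.3954, -0.259, 0.0778]
tcp_rot: [[0.068, 0.998, 0.0], [0.998, -0.068, -0.001], [-0.001, 0.0, -1.0]]
force: [-1.7, 2.1, 11.7]
opening: 0.482
grasp_force: 5.9
```

Emit:
{"method": "play_rows", "body": {
  "motion": [
    [[0,0,0.001,0,0,0],[0,0,0.001,0,0,0],[0,0,0.001,0,0,0]]
  ]
}}

```text
time_s: 6.37
position: [0.3954, -0.259, 0.0777]
tcp_rot: [[0.068, 0.998, 0.001], [0.998, -0.068, -0.001], [-0.001, 0.001, -1.0]]
force: [-2.0, 2.6, 20.3]
opening: 0.481
grasp_force: 10.6
```

Emit:
{"method": "play_rows", "body": {
  "motion": [
    [[0,0,-0.0045,0,0,0],[0,0,-0.0045,0,0,0]]
  ]
}}

```text
time_s: 6.53
position: [0.3958, -0.2594, 0.0809]
tcp_rot: [[0.068, 0.998, 0.001], [0.998, -0.068, -0.001], [-0.001, 0.001, -1.0]]
force: [0.6, 0.2, 0.0]
opening: 0.48
grasp_force: 0.0
```

Emit:
{"method": "play_rows", "body": {
  "motion": [
    [[0,0,0,0,0,0],[0,0,0,0,0,0],[0,0,0,0,0,0],[0,0,0,0,0,0],[0,0,0,0,0,0],[0,0,0,0,0,0]]
  ],
  "fingers": 0.0
}}

```text
time_s: 7.03
position: [0.3954, -0.259, 0.0798]
tcp_rot: [[0.068, 0.998, -0.0], [0.998, -0.068, 0.0], [0.0, -0.0, -1.0]]
force: [0.4, 0.6, -1.7]
opening: 0.213
grasp_force: 30.0
```

```bash
cat > plan.py <<'E'
from geo import *
w=dict(np.load("w1.npz")); t=dict(np.load("t1.npz")); v=dict(np.load("w2.npz"))
H=np.array([[56,-15,62],[-56,-15,62],[-56,145,62],[56,145,62]])/1e3
O=np.array([[-72,-192,62],[-72,192,62],[72,192,62],[72,-192,62]])/1e3
hw=np.array([[48,28],[452,38],[407,548],[62,542]])/3+[215,105]
hv=np.array([[304,78],[562,86],[528,410],[313,405]])/1.4
ot=np.array([[40,30],[690,86],[685,337],[20,278]])/4+[265,185]
g=lambda d,P,q:(lambda p:(proj(d,W([p[0],p[1],.0527,p[2]],P))-q).ravel())
for nm,fs in (("w",[g(w,H,hw)]),("v",[g(v,H,hv)]),("t",[g(t,O,ot)]),("all",[g(w,H,hw),g(v,H,hv),g(t,O,ot)])):
    s=least_squares(lambda p:np.concatenate([f(p) for f in fs]),[.41,-.17,-.09],loss="soft_l1"); print(nm,s.x.round(4))
    p=np.array([s.x[0],s.x[1],.0527,s.x[2]])
    for d,q,n in ((w,np.array([[207,193],[210,545]])/3+[215,105],"w"),(v,np.array([[404,193],[405,407]])/1.4,"v"),(t,np.array([[410,213]])/4+[265,185],"t")):
        print(n,[(invW(p,onz(d,k,p[2]+h))*1e3).round(1)[0,:2].tolist() for k,h in zip(q,(.029,.021))])
    print("tcp",(invW(p,[.3954,-.259,.080])*1e3).round(1))
np.save("well.npy",p)
E
python3 plan.py
```

```text
w [ 0.4136 -0.1758 -0.098 ]
w [[10.9, 37.3], [7.0, 166.8]]
v [[11.0, 37.1], [6.6, 166.8]]
t [[10.8, 35.6]]
tcp [[ 9.9 84.6 27.3]]
v [ 0.414  -0.1764 -0.0982]
w [[11.5, 36.8], [7.6, 166.3]]
v [[11.5, 36.6], [7.1, 166.3]]
t [[11.3, 35.1]]
tcp [[10.5 84.1 27.3]]
t [ 0.4146 -0.1739 -0.0973]
w [[11.8, 39.3], [8.0, 168.8]]
v [[11.8, 39.1], [7.5, 168.8]]
t [[11.7, 37.6]]
tcp [[10.8 86.6 27.3]]
all [ 0.414  -0.1759 -0.0978]
w [[11.4, 37.3], [7.5, 166.8]]
v [[11.4, 37.1], [7.1, 166.8]]
t [[11.3, 35.6]]
tcp [[10.4 84.6 27.3]]
```

Emit:
{"method": "play_rows", "body": {
  "motion": [
    [[0,0,-0.002,0,0,0],[0.005,0,-0.002,0,0,0],[0.013,0,-0.002,0,0,0],[0.021,0,-0.002,0,0,0],[0.029,0,-0.002,0,0,0],[0.036,0,-0.002,0,0,0],[0.04,0,-0.002,0,0,0],[0.04,0,-0.002,0,0,0]]
  ]
}}

```text
time_s: 7.7
position: [0.3978, -0.2175, 0.082]
tcp_rot: [[0.067, 0.998, -0.001], [0.998, -0.067, 0.001], [0.001, -0.001, -1.0]]
force: [-0.6, -0.7, -1.2]
opening: 0.21
grasp_force: 30.0
```

Emit:
{"method": "play_rows", "body": {
  "motion": [
    [[0.002,0,0,0,0,0],[0.003,0,0,0,0,0],[0.003,0,0,0,0,0]]
  ]
}}

```text
time_s: 7.95
position: [0.3984, -0.2162, 0.0821]
tcp_rot: [[0.068, 0.998, 0.0], [0.998, -0.068, -0.0], [-0.0, 0.0, -1.0]]
force: [-0.1, -0.3, -1.1]
opening: 0.214
grasp_force: 30.0
```

Emit:
{"method": "play_rows", "body": {
  "motion": [
    [[0.002,0,0,0,0,0],[0.003,0,0,0,0,0],[0.003,0,0,0,0,0]]
  ]
}}

```text
time_s: 8.2
position: [0.3984, -0.213, 0.082]
tcp_rot: [[0.068, 0.998, -0.0], [0.998, -0.068, 0.0], [0.0, -0.0, -1.0]]
force: [-0.5, -0.5, -1.4]
opening: 0.214
grasp_force: 30.0
```

Emit:
{"method": "play_rows", "body": {
  "motion": [
    [[0.002,0,0,0,0,0],[0.003,0,0,0,0,0],[0.003,0,0,0,0,0]]
  ]
}}

```text
time_s: 8.45
position: [0.3986, -0.2098, 0.082]
tcp_rot: [[0.068, 0.998, -0.0], [0.998, -0.068, 0.0], [0.0, -0.0, -1.0]]
force: [0.4, -0.1, -1.6]
opening: 0.213
grasp_force: 30.0
```

Emit:
{"method": "play_rows", "body": {
  "motion": [
    [[0.002,0,0,0,0,0],[0.003,0,0,0,0,0],[0.003,0,0,0,0,0]]
  ]
}}

```text
time_s: 8.7
position: [0.4002, -0.2088, 0.0824]
tcp_rot: [[0.067, 0.998, 0.003], [0.998, -0.067, -0.004], [-0.004, 0.003, -1.0]]
force: [-1.3, -4.7, -1.6]
opening: 0.212
grasp_force: 29.9
```

```bash
cat > chk.py <<'E'
import numpy as np
G=np.array([69,19.3])
def box(y0,y1,z0,z1): return [(y0,z0),(y1,z0),(y1,z1),(y0,z1)]
parts=[box(-153,-33,0,2),[(-33,0),(29,2),(29,20),(-33,6)],box(29,153,3,23),
 box(69-13,69+13,2.3,68),box(69-38,69+38,68.3,160)]
obs=[box(-192,-15,58,62),box(145,192,58,62),box(-192,192,0,8),box(-195,-188,0,62),box(188,195,0,62)]
def dens(P):
    P=np.array(P+[P[0]],float); return np.concatenate([np.linspace(P[i],P[i+1],25) for i in range(len(P)-1)])
def dist(pts,b):
    y0,z0=b[0];y1,z1=b[2]; dy=np.maximum.reduce([y0-pts[:,0],pts[:,0]-y1]); dz=np.maximum(z0-pts[:,1],pts[:,1]-z1)
    return np.where((dy<0)&(dz<0),np.maximum(dy,dz),np.hypot(np.maximum(dy,0),np.maximum(dz,0))).min()
D=[dens(P) for P in parts]
def clr(ty,tz,th):
    c,s=np.cos(np.radians(th)),np.sin(np.radians(th)); R=np.array([[c,-s],[s,c]])
    r=[]
    for o in obs: r.append(min(dist((q-[-153,0])@R.T+[ty,tz],o) for q in D))
    return np.array(r)
def tcp(ty,tz,th):
    c,s=np.cos(np.radians(th)),np.sin(np.radians(th)); a,b=G-[-153,0]; return np.array([ty+a*c-b*s,tz+a*s+b*c])
E
python3 - <<'E'
from chk import *
for ty in range(-175,0,15):
    best=max(((clr(ty,tz,th).min(),th,tz) for th in range(0,50,2) for tz in range(10,70,3)),key=lambda a:a[0])
    print(ty,best)
    for th in (8,12,16,20,25,30): 
        b=max((clr(ty,tz,th).min().round(1),tz) for tz in range(10,60,2)); print((th,)+tuple(b),end=' ')
    print()
E
```

```text
-175 (np.float64(13.0), 0, 22)
(8, np.float64(5.2), 14) (12, np.float64(-1.5), 22) (16, np.float64(-1.6), 48) (20, np.float64(-1.2), 30) (25, np.float64(-1.1), 38) (30, np.float64(-1.3), 54) 
-160 (np.float64(13.0), 0, 22)
(8, np.float64(4.3), 20) (12, np.float64(2.0), 10) (16, np.float64(-1.5), 14) (20, np.float64(-1.2), 30) (25, np.float64(-1.1), 38) (30, np.float64(-1.3), 54) 
-145 (np.float64(13.0), 0, 22)
(8, np.float64(6.1), 24) (12, np.float64(6.0), 14) (16, np.float64(0.2), 10) (20, np.float64(-1.2), 30) (25, np.float64(-1.1), 38) (30, np.float64(-1.3), 54) 
-130 (np.float64(12.0), 0, 22)
(8, np.float64(7.9), 28) (12, np.float64(8.8), 18) (16, np.float64(4.0), 14) (20, np.float64(-0.1), 10) (25, np.float64(-1.1), 38) (30, np.float64(-1.3), 54) 
-115 (np.float64(12.425756469095019), 12, 22)
(8, np.float64(9.7), 32) (12, np.float64(12.4), 22) (16, np.float64(9.1), 18) (20, np.float64(5.2), 14) (25, np.float64(-0.3), 10) (30, np.float64(-1.3), 54) 
-100 (np.float64(14.0), 12, 22)
(8, np.float64(9.6), 34) (12, np.float64(14.0), 22) (16, np.float64(11.3), 20) (20, np.float64(8.0),
[... 548 characters left out ...]
2) (16, np.float64(17.9), 26) (20, np.float64(16.0), 24) (25, np.float64(13.8), 22) (30, np.float64(11.0), 20) 
-40 (np.float64(20.0), 16, 28)
(8, np.float64(8.9), 42) (12, np.float64(14.4), 36) (16, np.float64(20.0), 28) (20, np.float64(18.0), 26) (25, np.float64(16.5), 26) (30, np.float64(15.0), 24) 
-25 (np.float64(20.699894095673937), 18, 31)
(8, np.float64(8.6), 46) (12, np.float64(13.6), 40) (16, np.float64(19.7), 32) (20, np.float64(20.9), 30) (25, np.float64(20.0), 28) (30, np.float64(19.0), 28) 
-10 (np.float64(23.0), 20, 31)
(8, np.float64(8.9), 48) (12, np.float64(13.8), 42) (16, np.float64(18.9), 36) (20, np.float64(24.0), 32) (25, np.float64(23.7), 32) (30, np.float64(23.1), 32)
```

Emit:
{"method": "play_rows", "body": {
  "motion": [
    [[-0.005,0,0,0,0,0],[-0.01,0,-0.001,0,0,0],[-0.015,0,-0.001,0,0,0],[-0.015,0,-0.001,0,0,0]]
  ]
}}

```text
time_s: 9.03
position: [0.3981, -0.2232, 0.0831]
tcp_rot: [[0.069, 0.998, 0.001], [0.998, -0.069, -0.001], [-0.0, 0.001, -1.0]]
force: [0.2, -0.2, -0.8]
opening: 0.218
grasp_force: 30.0
```

Run:
```python
from chk import *
K=[(-175,11,0),(-172,12,4),(-170,13,8),(-160,13.5,10),(-145,14,12),(-130,17,12),(-115,20,13),(-85,23,14),(-70,25,15),(-40,29,17),(-10,34,20),(-5,60,20)]
N=[0,4,4,4,4,2,2,4,2,4,4,4]
rows=[K[0]]
for a,b,n in zip(K,K[1:],N[1:]):
    rows+=[tuple(np.array(a)+(np.array(b)-a)*i/n) for i in range(1,n+1)]
groups=[rows[i:i+9] for i in range(0,len(rows)-1,8)]
for g in groups:
    p0=tcp(*g[0]); th=np.radians(g[0][2]); ex=-np.array([np.cos(th),np.sin(th)]); ez=np.array([np.sin(th),-np.cos(th)])
    print("call from",np.round(g[0],1),"end",np.round(g[-1],1),"tcp end",tcp(*g[-1]).round(1))
    print([[round(float((tcp(*r)-p0)@ex)/1e3,4),0,round(float((tcp(*r)-p0)@ez)/1e3,4),0,round(-float(r[2]-g[0][2]),2),0] for r in g[1:]],
      "clr",min(clr(*r).min() for r in g).round(1))
```

```text
call from [-175   11    0] end [-170.   13.    8.] tcp end [47.2 63. ]
[[-0.0004, 0, -0.0041, 0, -1.0, 0], [-0.0007, 0, -0.0082, 0, -2.0, 0], [-0.0009, 0, -0.0123, 0, -3.0, 0], [-0.0011, 0, -0.0164, 0, -4.0, 0], [-0.001, 0, -0.0205, 0, -5.0, 0], [-0.0008, 0, -0.0246, 0, -6.0, 0], [-0.0005, 0, -0.0287, 0, -7.0, 0], [-0.0002, 0, -0.0327, 0, -8.0, 0]] clr 3.0
call from [-170.   13.    8.] end [-145.   14.   12.] tcp end [68.1 79. ]
[[-0.0023, 0, -0.0017, 0, -0.5, 0], [-0.0046, 0, -0.0034, 0, -1.0, 0], [-0.0069, 0, -0.0051, 0, -1.5, 0], [-0.0092, 0, -0.0068, 0, -2.0, 0], [-0.0127, 0, -0.0084, 0, -2.5, 0], [-0.0161, 0, -0.0099, 0, -3.0, 0], [-0.0196, 0, -0.0114, 0, -3.5, 0], [-0.023, 0, -0.0129, 0, -4.0, 0]] clr 5.0
call from [-145.   14.   12.] end [-85.  23.  14.] tcp end [125.7  95.4]
[[-0.0076, 0, 0.0001, 0, -0.0, 0], [-0.0153, 0, 0.0002, 0, -0.0, 0], [-0.0228, 0, -0.0017, 0, -0.5, 0], [-0.0302, 0, -0.0035, 0, -1.0, 0], [-0.0376, 0, -0.0036, 0, -1.25, 0], [-0.045, 0, -0.0038, 0, -1.5, 0], [-0.0524, 0, -0.0039, 0, -1.75, 0], [-0.0598, 0, -0.0041, 0, -2.0, 0]] clr 6.0
call from [-85.  23.  14.] end [-25.   31.5  18.5] tcp end [179.4 120.2]
[[-0.0073, 0, -0.0011, 0, -0.5, 0], [-0.0147, 0, -0.0022, 0, -1.0, 0], [-0.022, 0, -0.0033, 0, -1.5, 0], [-0.0293, 0, -0.0044, 0, -2.0, 0], [-0.0365, 0, -0.0054, 0, -2.5, 0], [-0.0438, 0, -0.0065, 0, -3.0, 0], [-0.051, 0, -0.0088, 0, -3.75, 0], [-0.0581, 0, -0.0111, 0, -4.5, 0]] clr 15.0
call from [-25.   31.5  18.5] end [-5. 60. 20.] tcp end [197.  154.1]
[[-0.0072, 0, -0.0017, 0, -0.75, 0], [-0.0144, 0, -0.0034, 0, -1.5, 0], [-0.0177, 0, -0.0092, 0, -1.5, 0], [-0.0209, 0, -0.015, 0, -1.5, 0], [-0.0242, 0, -0.0207, 0, -1.5, 0], [-0.0274, 0, -0.0265, 0, -1.5, 0]] clr 8.5
```

Emit:
{"method": "play_rows", "body": {
  "motion": [
    [[0,0,-0.004,0,-1,0],[-0.001,0,-0.008,0,-2,0],[-0.001,0,-0.012,0,-3,0],[-0.001,0,-0.0165,0,-4,0],[-0.001,0,-0.0205,0,-5,0],[-0.001,0,-0.0245,0,-6,0],[-0.0005,0,-0.0285,0,-7,0],[0,0,-0.0325,0,-8,0]]
  ]
}}

```text
time_s: 9.7
position: [0.3975, -0.2218, 0.1156]
tcp_rot: [[0.068, 0.998, -0.01], [0.988, -0.069, -0.139], [-0.139, -0.001, -0.99]]
force: [-0.7, 0.8, -1.1]
opening: 0.213
grasp_force: 30.0
```

Emit:
{"method": "play_rows", "body": {
  "motion": [
    [[0,0,0,0,0,0]]
  ]
}}

```text
time_s: 9.78
position: [0.3976, -0.2213, 0.1159]
tcp_rot: [[0.067, 0.998, -0.01], [0.988, -0.068, -0.139], [-0.139, -0.0, -0.99]]
force: [0.2, -0.3, -1.9]
opening: 0.212
grasp_force: 30.0
```

Emit:
{"method": "play_rows", "body": {
  "motion": [
    [[-0.0025,0,-0.0015,0,-0.5,0],[-0.005,0,-0.0035,0,-1,0],[-0.007,0,-0.005,0,-1.5,0],[-0.0095,0,-0.007,0,-2,0],[-0.013,0,-0.0085,0,-2.5,0],[-0.0165,0,-0.01,0,-3,0],[-0.02,0,-0.0115,0,-3.5,0],[-0.0235,0,-0.013,0,-4,0]]
  ]
}}

```text
time_s: 10.45
position: [0.3964, -0.2439, 0.1319]
tcp_rot: [[0.067, 0.998, -0.014], [0.976, -0.068, -0.208], [-0.209, 0.0, -0.978]]
force: [-0.4, -0.2, -0.8]
opening: 0.208
grasp_force: 30.0
```

Emit:
{"method": "play_rows", "body": {
  "motion": [
    [[0,0,0,0,0,0],[0,0,0,0,0,0]]
  ]
}}

```text
time_s: 10.62
position: [0.3965, -0.2436, 0.1318]
tcp_rot: [[0.067, 0.998, -0.014], [0.976, -0.068, -0.208], [-0.208, 0.0, -0.978]]
force: [-0.2, 0.1, -0.5]
opening: 0.209
grasp_force: 30.0
```

Run:
```python
from geo import *
from rig import bot,imaging
d=imaging.capture("scene"); np.savez("s3.npz",**d)
e=imaging.capture("wrist")
a=cv2.resize(d["frame"][180:330,240:440],(400,300),interpolation=cv2.INTER_CUBIC); b=cv2.resize(e["frame"],(400,300))
cv2.imwrite("pics/d.png",np.hstack([a,b])[:,:,::-1])
```

```text
(no output)
```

View pics/d.png

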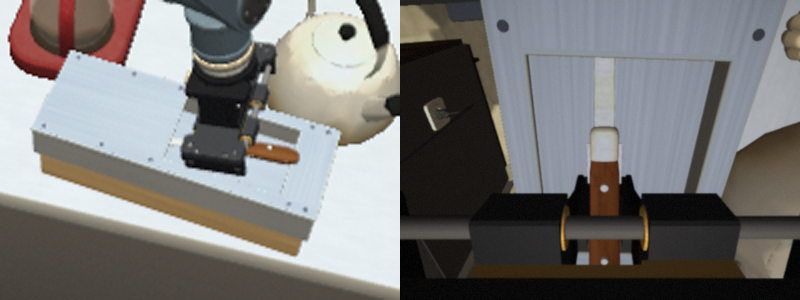

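The handle end stands clear above the cover, at (295,155) in the left half. The server is held slanted and the forces are small, so I'll pull it out along its axis.

Emit:
{"method": "play_rows", "body": {
  "motion": [
    [[-0.0075,0,0,0,0,0],[-0.0155,-0.001,0,0,0,0],[-0.023,-0.002,-0.0015,0,-0.5,0],[-0.03,-0.003,-0.0035,0,-1,0],[-0.0375,-0.003,-0.0035,0,-1.25,0],[-0.045,-0.003,-0.004,0,-1.5,0],[-0.0525,-0.003,-0.004,0,-1.75,0],[-0.06,-0.003,-0.004,0,-2,0]]
  ]
}}

```text
time_s: 11.38
position: [0.3895, -0.3019, 0.1483]
tcp_rot: [[0.066, 0.998, -0.016], [0.968, -0.068, -0.242], [-0.242, 0.0, -0.97]]
force: [1.1, -0.3, -0.6]
opening: 0.213
grasp_force: 30.0
```

Emit:
{"method": "play_rows", "body": {
  "motion": [
    [[-0.0075,0,-0.001,0,-0.5,0],[-0.0145,0,-0.002,0,-1,0],[-0.022,0,-0.0035,0,-1.5,0],[-0.0295,0,-0.0045,0,-2,0],[-0.0365,0,-0.0055,0,-2.5,0],[-0.044,0,-0.0065,0,-3,0],[-0.051,0,-0.009,0,-3.75,0],[-0.058,0,-0.011,0,-4.5,0]]
  ]
}}

```text
time_s: 12.05
position: [0.3858, -0.3551, 0.1732]
tcp_rot: [[0.065, 0.998, -0.022], [0.946, -0.068, -0.318], [-0.318, 0.0, -0.948]]
force: [0.0, 0.2, -0.7]
opening: 0.216
grasp_force: 30.0
```

Emit:
{"method": "play_rows", "body": {
  "motion": [
    [[-0.007,0,-0.0015,0,-0.5,0],[-0.0145,0,-0.0035,0,-1.5,0],[-0.0175,0,-0.009,0,-1.5,0],[-0.021,0,-0.015,0,-1.5,0],[-0.024,0,-0.0205,0,-1.5,0],[-0.0275,0,-0.0265,0,-1.5,0],[-0.0275,0,-0.0265,0,-1.5,0]]
  ]
}}

```text
time_s: 12.63
position: [0.3854, -0.373, 0.2085]
tcp_rot: [[0.065, 0.998, -0.021], [0.937, -0.068, -0.344], [-0.344, 0.003, -0.939]]
force: [-0.2, 0.0, -0.4]
opening: 0.216
grasp_force: 30.0
```

Emit:
{"method": "play_rows", "body": {
  "motion": [
    [[-0.004,0,-0.01,0,0,0],[-0.01,0,-0.028,0,0,0],[-0.017,0,-0.047,0,0,0],[-0.024,0,-0.066,0,0,0],[-0.029,0,-0.08,0,0,0],[-0.031,0,-0.085,0,0,0],[-0.031,0,-0.085,0,0,0]]
  ]
}}

```text
time_s: 13.22
position: [0.3851, -0.3726, 0.2986]
tcp_rot: [[0.065, 0.998, -0.021], [0.937, -0.068, -0.344], [-0.344, 0.002, -0.939]]
force: [0.6, -0.9, -1.5]
opening: 0.214
grasp_force: 30.0
```

Emit:
{"method": "play_rows", "body": {
  "motion": [
    [[0,0,0,0,2,0],[0,0,0,0,5,0],[0,0,0,0,9,0],[0,0,0,0,13,0],[0,0,0,0,16,0],[0,0,0,0,18.5,0],[0,0,0,0,20,0],[0,0,0,0,20,0]]
  ]
}}

```text
time_s: 13.88
position: [0.3841, -0.3729, 0.2957]
tcp_rot: [[0.07, 0.998, -0.001], [0.998, -0.07, 0.002], [0.002, -0.002, -1.0]]
force: [-0.2, -0.1, -1.5]
opening: 0.214
grasp_force: 30.0
```

Emit:
{"method": "play_rows", "body": {
  "motion": [
    [[0,0,0,0,0,0],[0,0,0,0,0,0],[0,0,0,0,0,0],[0,0,0,0,0,0]]
  ]
}}

```text
time_s: 14.22
position: [0.3847, -0.3715, 0.2971]
tcp_rot: [[0.068, 0.998, -0.0], [0.998, -0.068, -0.0], [-0.0, -0.0, -1.0]]
force: [-0.6, 0.5, -1.4]
opening: 0.215
grasp_force: 30.0
```

Run:
```python
from geo import *
from rig import bot,imaging,finder
d=imaging.capture("scene"); e=imaging.capture("wrist"); 
cv2.imwrite("pics/e.png",np.hstack([cv2.resize(x["frame"],(400,300)) for x in (d,e)])[:,:,::-1])
for n in ["cake_server","sugar_shaker","kitchen_timer","white_pumpkin"]:
    r=finder.recognise("scene",n); print(n,[(np.round(x["at"],4).tolist(),round(x["confidence"],2)) for x in r[:1]])
s=bot.read_state();print(s["time_s"],s["position"],s["tcp_rot"].round(3).tolist(),s["grasp_force"])
```

```text
cake_server [([0.3887, -0.2206, 0.2811], 0.94)]
sugar_shaker []
kitchen_timer []
white_pumpkin []
14.5167 [ 0.38469743 -0.37209518  0.29723181] [[0.068, 0.998, 0.0], [0.998, -0.068, -0.0], [-0.0, 0.0, -1.0]] 29.98847122249572
```

View pics/e.png

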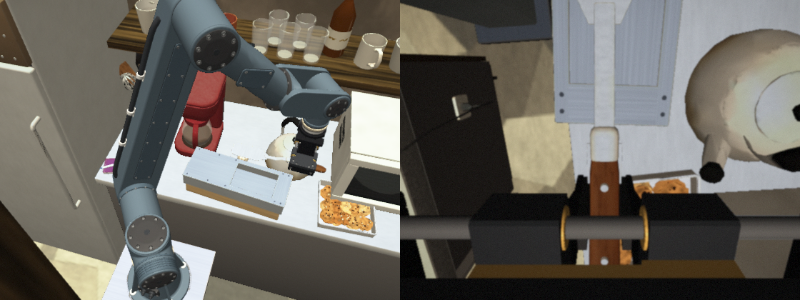

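The server is held level and clear above the well: the blade reads z ≈ 0.28 m in the scene view, and the handle sits squarely between the pads in the wrist view.

```bash
python3 -c "
from rig import bot
print(bot.hand_in())"
```

```text
the job is handed in; nothing more can be done
None
```

I worked the cake server out slantwise through the hatch, handle first, and handed the job in with it held level about 11 cm above the cover. The highest force reading was about 20 N, in a fingertip touch on the well's floor before the grasp. The path stayed clear of the three bystanders, but the last scene picture found none of them, so I have no final check on where they stand.

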